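# Set the findings tray's dividers with the setting block

### The arm

A 6-joint arm with a two-finger parallel gripper is mounted at the origin on the work surface. World frame = base frame: x ahead of the robot, y to its left, z up, the work surface at z = 0. Lengths are in m, angles in rad, forces in N, time in s.
With the tool pointing down it reaches from about 0.25 to 0.725 m from the base axis. Payload 4 kg.
Tool frame: the origin (TCP) lies midway between the tips of the shut fingers; the grasp point (between the pads) lies 19 mm behind it; z points along the fingers, y is the line along which they close (so a half turn about z gives the same grasp; the last joint's range is limited). The gripper opens to 85 mm and grips with 20 to 120 N. Pads are 22 mm wide; open, the fingers measure 114 mm over their backs; the gripper's body (76 mm by 85 mm) begins 54 mm behind the grasp point. The pads swing forward as they close: fully open they stand 13 mm farther back than shut.
Start: joints at [1.195, 0.241, 0.005, 1.335, 0, 1.571], TCP at [0.184, 0.465, 0.231] pointing down, gripper open.
Joint ranges: [-2.72, 2.72], [-1.05, 1.87], [-1.09, 1.28], [-1.99, 2.15], [-1.42, 1.44], [-3.14, 3.14]. Speed limits (rad/s): [2.79, 2.79, 3.14, 3.14, 3.14, 3.14].

### API

Orientations are given as a unit quaternion [x, y, z, w].
In Python, from workcell import get_obs, imaging, workorder gives the robot as it stands.
- The arm moves only by the shell command python3 -m jog 'ROWS'. ROWS is a JSON list of rows, 1 to 10 of them, each of 7 numbers: a rotation vector rx, ry, rz in rad, then dx, dy, dz in m, then the finger opening in m; each row is the pose to reach, as a shift and turn from the pose commanded when the command began, along the tool's axes at that moment; what a row does not reach only later rows make up. A row lasts 1/8 s, in which the tool goes at most 0.0625 m and 0.188 rad, less where a joint would pass 70% of its speed; a pose out of reach is approached as far as the arm can. The fingers move at their own pace and stop on an object; the grip force is fixed at half the most. Time passes only in rows, so rows that do not move let the fingers close. It prints the time, the measured TCP pose, the force, the opening and the grip force at its end.
- get_obs(): the state, without advancing time (a new reading comes with each control period).
- imaging.camera(name): name is "side" or "top" or "wrist"; returns (picture, depth): 400x640x3 uint8, red, green, blue; 400x640 float32, m along the optical axis (not along the pixel's ray), 0 where there is no reading.
- imaging.calibration(name): a dict with "mtx" (3x3 intrinsics, pixels), "R" (3x3) and "t" (3): a world point X has camera coordinates R X + t. Camera axes: x right, y down, z forward; pixel columns grow to the right and rows downward; lengths in m; the calibration is good to about 2 mm. A picture is of the moment at which its call begins: read the wrist's pose just before it. calibration takes no time and is no camera call; for the wrist camera it gives the pose at the moment of the call.
- workorder.job_done(): hands the job in; it is judged then, once.
The state is a dict: "clock": time; "joint_pos": joint angles; "joint_vel": joint speeds; "tau": joint torques, N m; "eef_pos": TCP position; "tool_rot": TCP orientation; "ft_force": force on the tool from outside, world axes, zero at the start; "ft_torque": the same for the moment, N m; "grip_width": finger opening in m; "grasp_force": force on a finger pad.
Only numpy, scipy, OpenCV 4.12 (cv2) and the standard library are available. Lean on these libraries where they do the work, as an engineer would, in place of code of your own. Each camera call takes 0.05 s, during which the arm holds its last target. There are 200 camera calls.

### The job

The dividers of the jeweller's findings tray have crept towards its red end plate. Take the setting block by its blue body and, starting at the red end plate, step it along the row: in each gap in turn hold its flat side in touch with the plate already true (the end plate, then the first divider, then the second) and press it gently down to the tray floor, so that its tapered side eases the next divider away to the block's full width; never force the thin plates or push one already set out of place. When all three gaps fit the block, stand it back upright on the cork pad and let go, leaving the dish, hammer and jar as they are.

Things in the scene. Friction and masses are not known exactly. Their poses are not given: they have to be found in the camera images.
- tray: Open wooden findings tray fixed on the bench, outside 116 mm (its x) by 216 mm (its y), sides 8 mm thick and 34 mm high, grey steel floor 3 mm above the bench. Origin: centre of its underside; z up, y along the row of plates, pointing from the end with the red plate and brass pull towards the large empty compartment.
- endplate: Red plate 99 mm wide, 4 mm thick (tray y), 30 mm tall, fixed inside the tray against its brass-pull end; its top is 33.5 mm above the bench. The row is gauged from its inner (+y) face. Origin: centre of its underside; axes as the tray's.
- divider1: First divider: green plate 99 mm wide (tray x), 4 mm thick (tray y), 30 mm tall, top 33.5 mm above the bench, held by dark spring clips on the tray's long sides (clips reach 36 mm up). Slides only along tray y, stays where left; about 3 N moves it. Starts 3 to 8 mm too near the red end; true when 44 mm, centre to centre, from the end plate. Origin: centre of its underside; axes as the tray's.
- divider2: Second divider, same as the first. Starts 3 to 8 mm towards the red end from its true place, which is 44 mm, centre to centre, beyond the first divider's true place. Origin: centre of its underside; axes as the tray's.
- divider3: Third divider, same as the first. Starts 3 to 8 mm towards the red end from its true place, which is 44 mm, centre to centre, beyond the second divider's true place. Origin: centre of its underside; axes as the tray's.
- block: Setting block, about 0.28 kg, 50 mm (its x) by 40 mm (its y, the gap width) by 88 mm tall, upper 57 mm blue, lower 31 mm bare metal. Its -y side is flat to the bottom edge (y = -20 mm); its +y side is at y = 20 mm above z = 31 mm and tapers in below to y = 6 mm at the foot. Origin: centre of the 50 by 40 mm outline, at the underside. It starts upright on the pad.
- pad: Cork pad, 90 by 90 by 5 mm, fixed on the bench, where the block starts and belongs. Origin: centre of its underside.
- dish: White dish of rings, 72 mm across, 28 mm high; leave alone. Origin: centre of its underside.
- hammer: Small hammer lying on the bench, 200 mm long; leave alone. Its x axis runs along the handle towards the head.
- jar: Amber glass jar, 48 mm across, 60 mm high, black lid; leave alone. Origin: centre of its underside.
Mind the look-alikes: they are no part of the job. What is shaped like the block but green is not meant.

How it is judged:
On the way, in this order (a step that is already met when the one before it is completed fails the run):
1. the block stands down on the tray floor between the red end plate and divider 1, touching both, and the gap there is 40 mm within 1.5 mm (z of block in the frame of tray below 0.0055 m and y of block in the frame of endplate between 0.018 and 0.026 m and contact force between block and endplate above 0.3 N and contact force between block and divider1 above 0.3 N and y of divider1 in the frame of endplate between 0.0425 and 0.0455 m), for 0.15 s.
2. the block stands down on the tray floor between divider 1 and divider 2, touching both, and the gap there is 40 mm within 1.5 mm (z of block in the frame of tray below 0.0055 m and y of block in the frame of divider1 between 0.018 and 0.026 m and contact force between block and divider1 above 0.3 N and contact force between block and divider2 above 0.3 N and y of divider2 in the frame of divider1 between 0.0425 and 0.0455 m), for 0.15 s.
3. the block stands down on the tray floor between divider 2 and divider 3, touching both, and the gap there is 40 mm within 1.5 mm (z of block in the frame of tray below 0.0055 m and y of block in the frame of divider2 between 0.018 and 0.026 m and contact force between block and divider2 above 0.3 N and contact force between block and divider3 above 0.3 N and y of divider3 in the frame of divider2 between 0.0425 and 0.0455 m), for 0.15 s.
At the end, for the whole second after the job is handed in: each of the three gaps (end plate to divider 1, 1 to 2, 2 to 3) is 40 mm within 1.5 mm; the block stands upright, released and at rest, on the cork pad with its centre within 30 mm of the pad's (y of divider1 in the frame of endplate between 0.0425 and 0.0455 m and y of divider2 in the frame of divider1 between 0.0425 and 0.0455 m and y of divider3 in the frame of divider2 between 0.0425 and 0.0455 m and horizontal distance between block and pad below 0.03 m and z of block in the frame of pad between 0.003 and 0.0075 m and angle between block's own z axis and vertical below 0.06 rad and linear speed of block below 0.01 m/s); the robot touches nothing.
It fails at once if the block presses on the end plate or on a divider with over 22 N (contact force between block and endplate above 22 N or contact force between block and divider1 above 22 N or contact force between block and divider2 above 22 N or contact force between block and divider3 above 22 N).
It fails at once if the block is pressed on the tray's floor or sides with over 40 N (contact force between block and tray above 40 N).
It fails at once if the dish, hammer or jar is moved by over 20 mm (distance of any of dish, hammer, jar from where it was at the start of the episode above 0.02 m).
It also fails if it takes over 58 s, if anything falls off the work surface, if the arm or the gripper's body presses on something with over 40 N, if the wrist force passes 120 N, or if a joint passes its speed limit or range.

## Working session

There is one attempt and no reset: what is moved stays moved. The work goes in short steps, Python scripts to look and compute and a shell command to move; the robot and the scene stay as the last step left them, time stands still between calls to the robot, and variables do not carry over. Pictures are saved under pics/ and viewed, at most 10 in all, crops included, and the job is handed in when it is done.

```bash
mkdir -p pics; ls; python3 - <<'E'
from workcell import get_obs, imaging
import cv2, numpy as np
for n in ("top","side"):
    p,d=imaging.camera(n); np.savez(f"pics/{n}0.npz",p=p,d=d,**imaging.calibration(n)); cv2.imwrite(f"pics/{n}0.png",p[:,:,::-1])
    c=imaging.calibration(n); print(n,-c["R"].T@c["t"])
o=get_obs();print(o["clock"],o["eef_pos"],o["tool_rot"],o["grip_width"],o["ft_force"])
E
```

```text
pics
top [0.37986615 0.02510922 1.0647631 ]
side [0.36028124 0.89890948 0.70181443]
0.1 [0.18330913 0.46457657 0.23049583] [ 1.86796863e-01  9.82398094e-01 -9.41764661e-04 -1.73491698e-04] 0.08529133070893076 [ 0.58608935  0.70179561 -0.75474214]
```

View pics/top0.png

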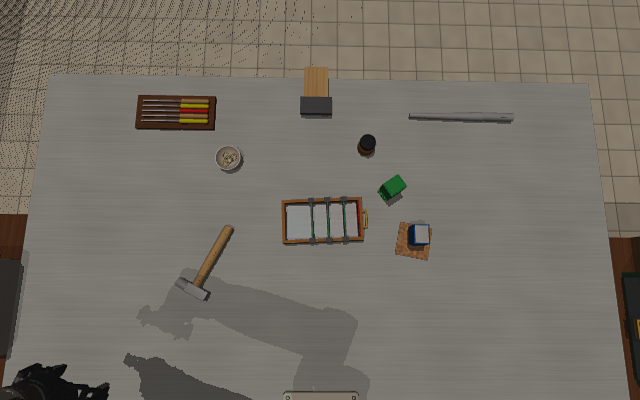

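View pics/side0.png

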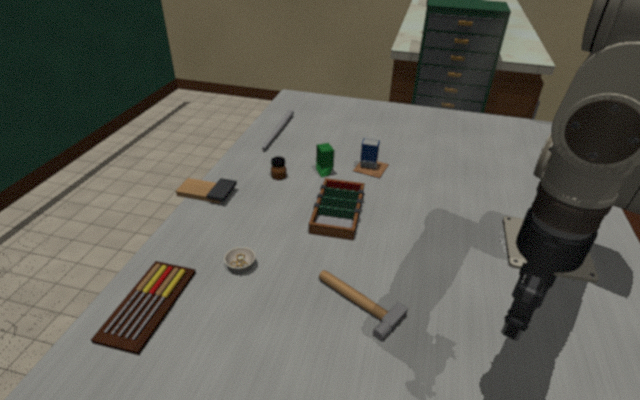

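Top view: tray at (282–365, 197–244) with its red end and pull on the right. Two block-shaped things: the blue one at (419,235) on the cork pad and the green one at (392,188). The blue one is meant, because it has a blue body and stands on the pad. Side view: blue at (370,152), green at (325,158). I'll confirm with a crop and measure roughly.

```bash
cat > h.py <<'E'
import numpy as np, cv2
from workcell import get_obs, imaging
def ray(c,uv,z):
    """pixels (N,2) -> world points on plane z"""
    uv=np.atleast_2d(uv).astype(float); K,R,t=c["mtx"],c["R"],c["t"]
    d=np.c_[uv,np.ones(len(uv))]@np.linalg.inv(K).T@R; o=-R.T@t
    return o+d*((z-o[2])/d[:,2])[:,None]
def cloud(c,d):
    K,R,t=c["mtx"],c["R"],c["t"]; v,u=np.mgrid[:d.shape[0],:d.shape[1]]
    P=np.stack([(u-K[0,2])/K[0,0]*d,(v-K[1,2])/K[1,1]*d,d],-1)
    return (P-t)@R
def shot(n,f):
    c=imaging.calibration(n); p,d=imaging.camera(n)
    np.savez(f"pics/{f}.npz",p=p,d=d,**c); cv2.imwrite(f"pics/{f}.png",p[:,:,::-1]); return p,d,c
def load(f): z=np.load(f"pics/{f}.npz"); return z["p"],z["d"],{k:z[k] for k in("mtx","R","t")}
def rect(P): 
    (c,s,a)=cv2.minAreaRect((P[:,:2]*1000).astype(np.float32)); return np.round(c,1),np.round(s,1),round(a,1)
E
python3 - <<'E'
from h import *
p,d,c=load("top0"); W=cloud(c,d); hsv=cv2.cvtColor(p,cv2.COLOR_RGB2HSV)
def win(u0,u1,v0,v1,z0,z1,name):
    m=np.zeros(d.shape,bool); m[v0:v1,u0:u1]=1; m&=(W[...,2]>z0)&(W[...,2]<z1)&(d>0)
    print(name,m.sum(),rect(W[m]),"z",np.median(W[m][:,2]))
win(400,440,215,255,.08,.11,"blocktop"); win(390,440,215,265,.003,.008,"pad"); win(275,365,190,250,.025,.045,"tray")
win(375,408,170,205,.06,.12,"green");win(210,245,140,175,.01,.05,"dish");win(355,380,130,160,.04,.08,"jar")
print(ray(c,[[232,228],[180,285],[208,298]],.01))
q,_,_=load("side0")
a=cv2.resize(p[165:270,360:450],None,fx=4.4,fy=4.4,interpolation=2); b=cv2.resize(q[125:185,300:400],None,fx=3.4,fy=3.4,interpolation=2)
o=np.zeros((a.shape[0],a.shape[1]+b.shape[1],3),np.uint8); o[:,:a.shape[1]]=a; o[:b.shape[0],a.shape[1]:]=b
cv2.imwrite("pics/crop1.png",o[:,:,::-1])
print(imaging.calibration("wrist"))
E
```

```text
blocktop 353 (array([ 488.1, -247.3]), array([41. , 50.6]), 88.9) z 0.09364841657438225
pad 618 (array([ 482.7, -254.8]), array([134.3, 138.7]), 0.4) z 0.005179059900892711
tray 1072 (array([529.8,   1.1]), array([121.7, 215.8]), 3.3) z 0.03445522244558839
green 348 (array([ 614.1, -184.1]), array([39.8, 51.5]), 34.3) z 0.08858353351350232
dish 412 (array([700.7, 263.2]), array([68.7, 69.2]), 61.0) z 0.019371232720482384
jar 213 (array([ 740.7, -119.9]), array([42.2, 41.6]), 27.5) z 0.06009823051254565
[[0.506951   0.24371776 0.01      ]
 [0.35515303 0.37164848 0.01      ]
 [0.3225527  0.29655119 0.01      ]]
{'mtx': array([[345.37728489,   0.        , 327.26803013],
       [  0.        , 345.37728489, 199.34198881],
       [  0.        ,   0.        ,   1.        ]]), 'R': array([[ 0.36723022,  0.93012516, -0.00302391],
       [ 0.892153  , -0.35131491,  0.28397333],
       [ 0.2630684 , -0.10698137, -0.95882741]]), 't': array([-0.4985007 , -0.03687772,  0.38014191])}
```

View pics/crop1.png

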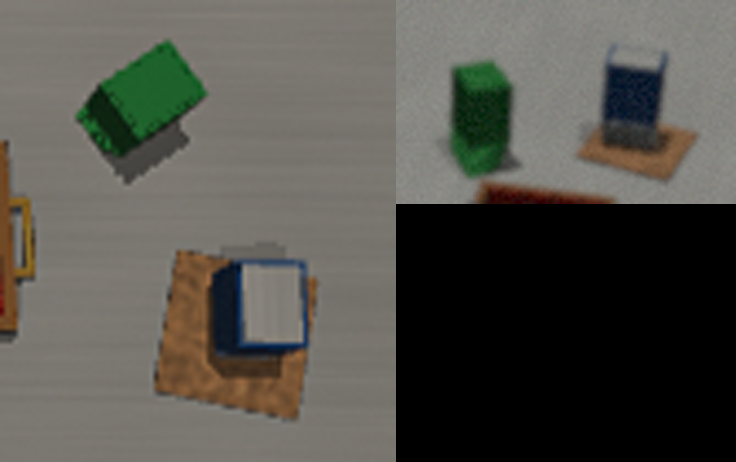

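Crop: the green box is plain green. The blue-bodied block with a pale top stands on the cork, so that is the one. Next I'll take a wrist view between block and tray for a finer measurement, and to see which side of the block is tapered.

```bash
python3 -m jog '[[0,0,-0.375,-0.5,-0.41,-0.04,0.085],[0,0,-0.375,-0.5,-0.41,-0.04,0.085],[0,0,-0.375,-0.5,-0.41,-0.04,0.085],[0,0,-0.375,-0.5,-0.41,-0.04,0.085],[0,0,-0.375,-0.5,-0.41,-0.04,0.085],[0,0,-0.375,-0.5,-0.41,-0.04,0.085],[0,0,-0.375,-0.5,-0.41,-0.04,0.085],[0,0,-0.375,-0.5,-0.41,-0.04,0.085],[0,0,-0.375,-0.5,-0.41,-0.04,0.085],[0,0,-0.375,-0.5,-0.41,-0.04,0.085]]'
python3 -m jog '[[0,0,0,-0.04,-0.04,0,0.085],[0,0,0,-0.04,-0.04,0,0.085]]'
python3 - <<'E'
from h import *
p,d,c=shot("wrist","w1"); print(-c["R"].T@c["t"], get_obs()["eef_pos"],get_obs()["joint_pos"],get_obs()["ft_force"])
E
```

```text
clock: 1.35
eef_pos: [0.4827, -0.0731, 0.2691]
tool_rot: [0.001, 1.0, 0.0, -0.0]
ft_force: [1.3, 1.1, 0.8]
grip_width: 0.0847
grasp_force: 0.0
clock: 1.6
eef_pos: [0.5236, -0.114, 0.2669]
tool_rot: [0.003, 1.0, 0.0, -0.001]
ft_force: [-0.9, 0.9, -0.1]
grip_width: 0.0852
grasp_force: 0.0
[ 0.45145982 -0.11364788  0.41007083] [ 0.52223231 -0.11236414  0.26745022] [-2.12049085e-01  3.00665563e-01  1.79100402e-01  1.45266724e+00
  2.09168267e-04 -2.08611152e-01] [ 0.66291421  0.21707602 -0.30887435]
```

View pics/w1.png

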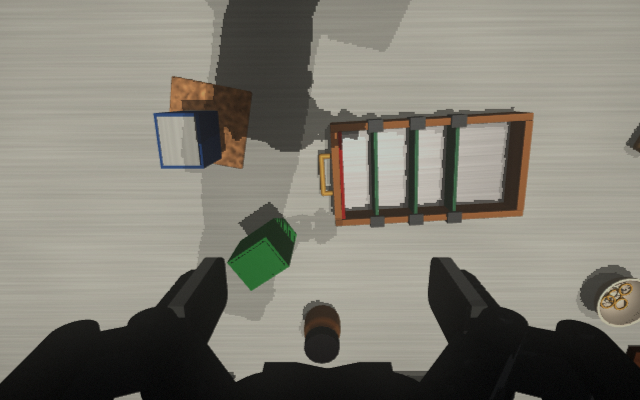

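Wrist view: block top at (155–218, 110–168) and only blue visible on its +y face. Tray at (330–532, 113–225) with the red plate at u≈340 and green dividers at u≈375, 414 and 455. I'll measure the plates from their top edges and check the taper side.

```bash
python3 - <<'E'
from h import *
p,d,c=load("w1"); W=cloud(c,d); hsv=cv2.cvtColor(p,cv2.COLOR_RGB2HSV).astype(int)
H,S,V=hsv[...,0],hsv[...,1],hsv[...,2]; u=np.arange(640)[None,:]; v=np.arange(400)[:,None]
def fit(m):
    P=W[m]; y=P[:,1]; A=np.c_[P[:,0]-.53,np.ones(len(P))]; k=np.linalg.lstsq(A,y,rcond=None)[0]; return k,P
tr=(u>325)&(u<540)&(v>100)&(v<230)
for n,m in {"red":tr&((H<8)|(H>172))&(S>150)&(u>335)&(u<348)&(v>133)&(v<215),
  **{f"d{i+1}":tr&(H>45)&(H<85)&(S>80)&(abs(u-x)<9)&(v>133)&(v<208) for i,x in enumerate((375,414,455))}}.items():
    # top face by depth; and edges by colour rays at top height
    t=m&(abs(W[...,2]-.0335)<.005); 
    k,P=fit(t); print(n,m.sum(),t.sum(),"top pts slope,y@x=.53",k.round(4),"z",np.median(P[:,2]).round(4))
    for r in (140,170,200):
        uu=np.where(m[r])[0]
        if len(uu): q=ray(c,[[uu.min()-.5,r],[uu.max()+.5,r]],.0335); print("   row",r,uu.min(),uu.max(),q[:,:2].round(4).tolist())
m=tr&(abs(W[...,2]-.034)<.004); print("tray rim",rect(W[m]))
b=(u>140)&(u<230)&(v>95)&(v<180)&(W[...,2]>.085)&(W[...,2]<.1); print("blk top",rect(W[b]),np.median(W[b][:,2]),b.sum())
con=max(cv2.findContours(b.astype(np.uint8),0,1)[0],key=cv2.contourArea); print(rect(ray(c,con[:,0],.093)))
pm=(u>150)&(u<260)&(v>70)&(v<175)&(H>3)&(H<20)&(S>90)&(abs(W[...,2]-.005)<.004); print("pad",rect(W[pm]),pm.sum())
def proj(X): q=c["R"]@X+c["t"]; q=c["mtx"]@q; return q[:2]/q[2]
for y,z in ((-.227,.093),(-.227,.036),(-.227,.005),(-.241,.005)): print(y,z,proj(np.array([.487,y,z])).round(1))
for uu in range(200,232,2): print(uu,p[140,uu],W[140,uu].round(3))
E
```

```text
red 195 195 top pts slope,y@x=.53 [ 0.0543 -0.0993] z 0.0338
   row 170 340 342 [[0.5279, -0.1008], [0.5279, -0.0975]]
   row 200 341 343 [[0.5626, -0.0995], [0.5626, -0.0961]]
d1 183 180 top pts slope,y@x=.53 [ 0.0506 -0.061 ] z 0.0339
   row 140 374 376 [[0.4951, -0.0642], [0.4951, -0.0609]]
   row 170 375 376 [[0.5281, -0.062], [0.5281, -0.0598]]
   row 200 375 377 [[0.5628, -0.0609], [0.5628, -0.0575]]
d2 176 176 top pts slope,y@x=.53 [ 0.0563 -0.0164] z 0.0337
   row 140 415 417 [[0.4954, -0.0199], [0.4954, -0.0166]]
   row 170 415 416 [[0.5284, -0.0177], [0.5284, -0.0155]]
   row 200 415 416 [[0.563, -0.0154], [0.5631, -0.0131]]
d3 176 175 top pts slope,y@x=.53 [0.0557 0.0274] z 0.0339
   row 140 456 457 [[0.4956, 0.0245], [0.4956, 0.0266]]
   row 170 454 456 [[0.5286, 0.0255], [0.5286, 0.0288]]
   row 200 453 454 [[0.5633, 0.0278], [0.5633, 0.03]]
tray rim (array([5.305e+02, 2.000e-01]), array([121.4, 217.6]), 3.0)
blk top (array([ 488.3, -249.2]), array([41.4, 50.1]), 89.4) 0.09414276497293637 2632
(array([ 488.3, -247.8]), array([43.2, 49.8]), 89.7)
pad (array([ 478.9, -251.2]), array([89.6, 89.2]), 78.8) 3605
-0.227 0.093 [203.3 139.6]
-0.227 0.036 [221.7 133.4]
-0.227 0.005 [229.6 130.8]
-0.241 0.005 [217.5 130.9]
200 [32 36 47] [ 0.487 -0.23   0.094]
202 [31 33 37] [ 0.488 -0.229  0.091]
204 [29 30 36] [ 0.488 -0.229  0.085]
206 [34 36 43] [ 0.489 -0.229  0.079]
208 [31 33 40] [ 0.49  -0.23   0.073]
210 [30 32 41] [ 0.49  -0.229  0.068]
212 [31 35 42] [ 0.491 -0.229  0.062]
214 [29 33 40] [ 0.492 -0.229  0.057]
216 [32 34 41] [ 0.492 -0.229  0.051]
218 [30 33 40] [ 0.493 -0.229  0.045]
220 [48 40 35] [ 0.494 -0.229  0.037]
222 [63 47 34] [ 0.498 -0.237  0.005]
224 [82 58 39] [ 0.497 -0.234  0.006]
226 [130  89  56] [ 0.497 -0.232  0.006]
228 [142  99  63] [ 0.498 -0.23   0.005]
230 [137  96  61] [ 0.497 -0.227  0.006]
```

The taper faces world +y: the face ends at z≈0.036 and cork lies behind it, which suits the tray (+y at 93.1°). Block at (0.4885, −0.249), yaw 89.5°. Gaps are about 34.3, 40.5 and 39.7 mm, so every divider starts 5–6 mm short. Going to grasp across its 40 mm.

```bash
python3 -m jog '[[0,0,0,0.033,-0.137,0.05,0.085],[0,0,0,0.033,-0.137,0.05,0.085],[0,0,0,0.033,-0.137,0.11,0.085],[0,0,0,0.033,-0.137,0.16,0.085],[0,0,0,0.033,-0.137,0.2,0.085],[0,0,0,0.033,-0.137,0.22,0.085],[0,0,0,0.033,-0.137,0.22,0.085]]'; python3 - <<'E'
from h import *
p,d,c=shot("wrist","w2"); W=cloud(c,d); o=get_obs(); print(o["eef_pos"],o["tool_rot"],o["ft_force"])
b=(abs(W[...,2]-.093)<.005)&(abs(W[...,0]-.488)<.045)&(abs(W[...,1]+.249)<.045)
print(b.sum(),rect(W[b]))
E
```

```text
clock: 2.52
eef_pos: [0.487, -0.2459, 0.0479]
tool_rot: [-0.0, 1.0, 0.001, -0.002]
ft_force: [-0.4, -0.2, 0.2]
grip_width: 0.0848
grasp_force: 0.0
[ 0.48844559 -0.24674271  0.04941214] [-3.32414900e-04  9.99999652e-01  3.97026867e-04 -6.53864740e-04] [-0.87621894 -0.96264476  0.77753204]
14432 (array([ 482.6, -248.7]), array([42.8, 89.4]), 4.4)
```

View pics/w2.png

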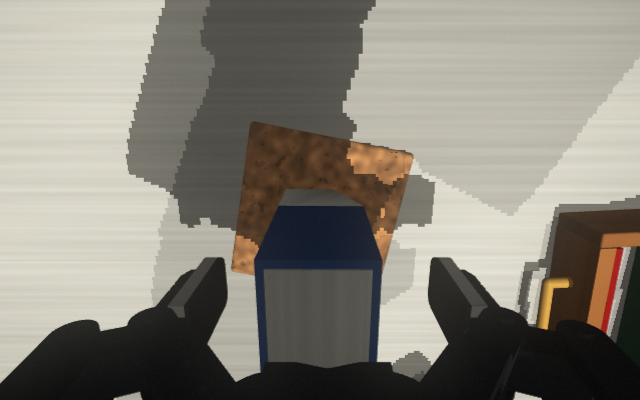

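The block sits between the fingers: its top spans u 257–382 between pads at 226 and 430. The metal foot narrows on the right (+y), which confirms the taper side. Closing, then lifting.

```bash
python3 -m jog '[[0,0,0,0,-0.002,0.002,0.085],[0,0,0,0,-0.002,0.002,0.03],[0,0,0,0,-0.002,0.002,0.03],[0,0,0,0,-0.002,0.002,0.03],[0,0,0,0,-0.002,0.002,0.03],[0,0,0,0,-0.002,0.002,0.03],[0,0,0,0,-0.002,0.002,0.03]]'; python3 - <<'E'
from h import *
o=get_obs(); print(o["eef_pos"],o["tool_rot"],o["ft_force"],o["grasp_force"])
E
```

```text
clock: 3.45
eef_pos: [0.4894, -0.2501, 0.0479]
tool_rot: [0.0, 1.0, -0.0, 0.0]
ft_force: [-0.4, 1.3, 6.3]
grip_width: 0.0392
grasp_force: 60.5
[ 0.48941023 -0.25011376  0.0479471 ] [ 3.37293264e-04  9.99999843e-01 -5.09696550e-05  4.44865292e-04] [-0.35165348  1.33823404  6.32880443] 60.52025020122528
```

```bash
python3 -m jog '[[0,0,0,0,0,-0.03,0.03],[0,0,0,0,0,-0.08,0.03],[0,0,-0.055,-0.02,0.06,-0.085,0.03],[0,0,-0.055,-0.035,0.12,-0.085,0.03],[0,0,-0.055,-0.046,0.176,-0.085,0.03],[0,0,-0.055,-0.046,0.176,-0.085,0.03],[0,0,-0.055,-0.046,0.176,-0.085,0.03]]'; python3 - <<'E'
from h import *
p,d,c=shot("wrist","w3"); o=get_obs(); print(o["eef_pos"],o["tool_rot"],o["ft_force"],o["ft_torque"])
E
```

```text
clock: 4.32
eef_pos: [0.5346, -0.0741, 0.1314]
tool_rot: [-0.028, 1.0, -0.0, -0.001]
ft_force: [-0.9, -0.6, -3.8]
grip_width: 0.0396
grasp_force: 61.6
[ 0.53460488 -0.07483931  0.13156663] [-2.67806360e-02  9.99640995e-01 -1.91226064e-04 -8.01438371e-04] [-0.02867617  0.21985466 -2.34307307] [ 0.02362866 -0.01615979  0.028182  ]
```

View pics/w3.png

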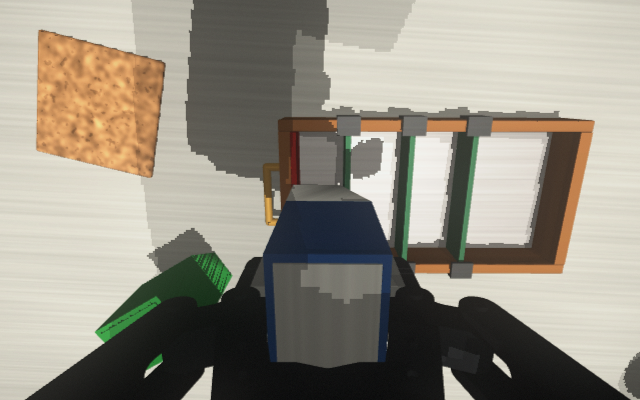

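The block is held square over the first gap: the foot shows at (290–370, 185), the red plate at u≈296 and d1 at u≈347. The pad is fully visible at (38–165, 30–178). Re-measuring plates and pad.

```bash
python3 - <<'E'
from h import *
p,d,c=load("w3"); W=cloud(c,d); hsv=cv2.cvtColor(p,cv2.COLOR_RGB2HSV).astype(int)
H,S,V=hsv[...,0],hsv[...,1],hsv[...,2]; u=np.arange(640)[None,:]; v=np.arange(400)[:,None]
for n,x,g in (("red",296,0),("d1",348,1),("d2",408,1),("d3",467,1)):
    m=(abs(u-x)<14)&(v>137)&(v<178)&(((H>40)&(H<90)&(S>60)) if g else ((H<8)|(H>172))&(S>120))
    t=m&(abs(W[...,2]-.0335)<.003); P=W[t]; yt=P[:,1]*.9985-(P[:,0]-.5305)*.054
    print(n,t.sum(),"tray-y",np.percentile(yt,[3,50,97]).round(4),P[:,2].mean().round(4))
pm=(u<180)&(v>20)&(v<190)&(H>3)&(H<20)&(S>90); print("pad",rect(W[pm]),np.median(W[pm][:,2]))
E
```

```text
red 251 tray-y [-0.1004 -0.0983 -0.0965] 0.0337
d1 205 tray-y [-0.0621 -0.0605 -0.0588] 0.0337
d2 211 tray-y [-0.0177 -0.0162 -0.0144] 0.0337
d3 205 tray-y [0.0259 0.0275 0.0292] 0.0337
pad (array([ 488.9, -192.9]), array([217.4,  91.2]), 80.2) 0.005533033857844969
```

```bash
python3 -m jog '[[0,0,0,0,0,0.035,0.03],[0,0,0,0,0,0.063,0.03],[0,0,0,0,0,0.063,0.03]]'; for i in 1 2; do python3 -m jog '[[0,0,0,0,-0.0005,0,0.03],[0,0,0,0,-0.001,0,0.03]]'; done
```

```text
clock: 4.75
eef_pos: [0.5324, -0.0755, 0.0668]
tool_rot: [-0.026, 1.0, 0.0, -0.003]
ft_force: [0.5, 0.4, -3.1]
grip_width: 0.0391
grasp_force: 61.7
clock: 5.0
eef_pos: [0.5365, -0.0759, 0.0708]
tool_rot: [-0.027, 1.0, -0.0, 0.002]
ft_force: [0.1, -0.6, -2.8]
grip_width: 0.0393
grasp_force: 61.7
clock: 5.25
eef_pos: [0.5357, -0.0762, 0.0699]
tool_rot: [-0.027, 1.0, -0.0, 0.001]
ft_force: [0.4, 0.4, -2.7]
grip_width: 0.0395
grasp_force: 61.7
```

```bash
cat > avg.py <<'E'
from h import *
F=[];E=[];T=[]
for _ in range(6):
    imaging.camera("side"); o=get_obs(); F.append(o["ft_force"]);E.append(o["eef_pos"]);T.append(o["ft_torque"])
E=np.mean(E,0); print("F",np.mean(F,0).round(2),"T",np.mean(T,0).round(3),"E",E.round(4),"tray-y",round(E[1]*.9985-(E[0]-.5305)*.054,4),"t",o["clock"])
E
for i in 1 2; do python3 -m jog '[[0,0,0,0,-0.0005,0,0.03],[0,0,0,0,-0.001,0,0.03]]' | grep ft_f; python3 avg.py; done
```

```text
ft_force: [0.2, 1.0, -2.0]
F [ 0.23  0.85 -2.61] T [0.153 0.005 0.021] E [ 0.5354 -0.077   0.0693] tray-y -0.0772 t 5.8
ft_force: [-0.0, 4.4, -0.8]
F [-0.36  5.17 -0.9 ] T [1.29  0.094 0.022] E [ 0.5354 -0.0772  0.0693] tray-y -0.0773 t 6.35
```

Touch on the end plate found: 5 N at tray-y −0.0773. Ease off 0.5 mm and descend slowly.

```bash
python3 -m jog '[[0,0,0,0,0.0005,0.003,0.03],[0,0,0,0,0.0005,0.006,0.03],[0,0,0,0,0.0005,0.009,0.03],[0,0,0,0,0.0005,0.012,0.03]]'; python3 avg.py;  python3 -m jog '[[0,0,0,0,0,0.002,0.03],[0,0,0,0,0,0.004,0.03],[0,0,0,0,0,0.006,0.03],[0,0,0,0,0,0.008,0.03]]'; python3 avg.py
```

```text
clock: 6.85
eef_pos: [0.5358, -0.077, 0.0575]
tool_rot: [-0.027, 1.0, 0.001, 0.001]
ft_force: [0.5, 5.3, 0.1]
grip_width: 0.0393
grasp_force: 62.4
F [ 0.37  5.38 -0.95] T [ 1.314 -0.084  0.043] E [ 0.5358 -0.077   0.0572] tray-y -0.0772 t 7.15
clock: 7.65
eef_pos: [0.5369, -0.0769, 0.0512]
tool_rot: [-0.027, 1.0, 0.001, 0.002]
ft_force: [-1.4, 6.8, 9.1]
grip_width: 0.0393
grasp_force: 63.1
F [-0.73  6.37  7.06] T [1.471 0.242 0.033] E [ 0.5369 -0.0769  0.051 ] tray-y -0.0771 t 7.95
```

```bash
python3 -m jog '[[0,0,0,0,0.0006,0,0.03],[0,0,0,0,0.0006,0.0015,0.03],[0,0,0,0,0.0006,0.003,0.03]]'; python3 avg.py;  python3 -m jog '[[0,0,0,0,0,0.001,0.03],[0,0,0,0,0,0.002,0.03]]'; python3 avg.py
```

```text
clock: 8.32
eef_pos: [0.5371, -0.0768, 0.0482]
tool_rot: [-0.027, 1.0, 0.0, 0.002]
ft_force: [-0.1, 4.8, 8.2]
grip_width: 0.0396
grasp_force: 63.1
F [-0.32  5.33  6.9 ] T [1.179 0.106 0.078] E [ 0.5371 -0.0768  0.048 ] tray-y -0.077 t 8.625
clock: 8.88
eef_pos: [0.5373, -0.0768, 0.0463]
tool_rot: [-0.027, 1.0, 0.0, 0.002]
ft_force: [0.3, 5.7, 8.1]
grip_width: 0.0394
grasp_force: 63.1
F [-0.58  5.22  7.2 ] T [1.205 0.136 0.031] E [ 0.5373 -0.0768  0.0461] tray-y -0.077 t 9.175
```

```bash
for i in 1 2; do python3 -m jog '[[0,0,0,0,0.0001,0.0005,0.03],[0,0,0,0,0.0002,0.001,0.03]]'|grep ft_f; python3 avg.py; done
```

```text
ft_force: [-2.5, 5.3, 14.8]
F [-2.15  5.43 12.24] T [1.148 0.567 0.061] E [ 0.5374 -0.0767  0.046 ] tray-y -0.077 t 9.725
ft_force: [-5.3, 5.2, 21.4]
F [-3.69  4.91 17.75] T [1.106 1.101 0.037] E [ 0.5374 -0.0767  0.0459] tray-y -0.077 t 10.275
```

Floor reached at TCP z 0.0459, with the block touching both sides. Lift out and check the gap.

```bash
python3 -m jog '[[0,0,0,0,0,-0.01,0.03],[0,0,0,0,0,-0.04,0.03],[0,0,0,0,0.02,-0.07,0.03],[0,0,0,0,0.05,-0.085,0.03],[0,0,0,0,0.05,-0.085,0.03]]'; cat > plates.py <<'E'
import sys
from h import *
p,d,c=shot("wrist",sys.argv[1]); W=cloud(c,d); hsv=cv2.cvtColor(p,cv2.COLOR_RGB2HSV).astype(int)
H,S=hsv[...,0],hsv[...,1]; yt=W[...,1]*.9985-(W[...,0]-.5305)*.054; xt=(W[...,0]-.5305)*.9985+W[...,1]*.054
top=(abs(W[...,2]-.0337)<.002)&(abs(xt)<.047)&(abs(yt)<.102)
def est(m): q=yt[m]; e=np.percentile(q,[3,97]) ; return (e.mean()*1e3).round(2),(np.ptp(e)*1e3).round(1),m.sum()
r=est(top&((H<8)|(H>172))&(S>120)&(yt<-.09)); print("red",r)
g=top&(H>40)&(H<90)&(S>60); hist=np.histogram(yt[g],np.arange(-.1,.1,.001))[0]
lab=cv2.connectedComponents((np.convolve(hist,[1,1,1],"same")>6).astype(np.uint8)[None])[1][0]
for k in range(1,lab.max()+1):
    i=np.where(lab==k)[0]; lo,hi=-.1+i[0]*.001,-.1+(i[-1]+1)*.001
    print("div",est(g&(yt>=lo)&(yt<=hi)))
E
python3 plates.py w4; python3 avg.py
```

```text
clock: 10.9
eef_pos: [0.5336, -0.0265, 0.1285]
tool_rot: [-0.028, 1.0, -0.001, 0.001]
ft_force: [-0.5, -0.8, -2.5]
grip_width: 0.0395
grasp_force: 62.0
red (np.float64(-98.42), np.float64(4.2), np.int64(812))
div (np.float64(-55.0), np.float64(3.6), np.int64(331))
div (np.float64(-15.97), np.float64(3.2), np.int64(248))
div (np.float64(27.62), np.float64(3.4), np.int64(639))
F [ 0.11 -0.27 -3.22] T [0.006 0.008 0.007] E [ 0.5321 -0.0277  0.1264] tray-y -0.0278 t 11.25
```

d1 is now 43.4 mm from the end plate, which is true within tolerance. Gap 2: descend about 2 mm clear of d1, then feel for touch gently.

```bash
python3 -m jog '[[0,0,0,0,-0.0035,0.03,0.03],[0,0,0,0,-0.0035,0.057,0.03],[0,0,0,0,-0.0035,0.057,0.03]]'|grep -E "clock|ft_f"; python3 avg.py; python3 -m jog '[[0,0,0,0,-0.0007,0,0.03],[0,0,0,0,-0.0014,0,0.03]]'|grep ft_f; python3 avg.py
```

```text
clock: 11.62
ft_force: [0.1, 0.5, -3.1]
F [ 0.07 -0.35 -2.64] T [ 0.01  -0.019  0.007] E [ 0.5334 -0.0305  0.071 ] tray-y -0.0306 t 11.925
ft_force: [0.2, -0.4, -3.4]
F [-0.4  -0.24 -2.96] T [-0.006  0.006 -0.005] E [ 0.5329 -0.0317  0.0704] tray-y -0.0318 t 12.475
```

```bash
python3 -m jog '[[0,0,0,0,-0.0002,0,0.03],[0,0,0,0,-0.0004,0,0.03]]'|grep ft_f; python3 avg.py
```

```text
ft_force: [0.2, 0.1, -1.9]
F [-0.03 -0.15 -2.37] T [0.008 0.002 0.006] E [ 0.5329 -0.032   0.0703] tray-y -0.0321 t 13.025
```

Torque Tx is a very sensitive touch sensor here (≈0.25 N·m per N). Continuing in small steps.

```bash
for i in 1 2; do python3 -m jog '[[0,0,0,0,-0.0004,0,0.03],[0,0,0,0,-0.0004,0,0.03]]'|grep clock; python3 avg.py; done
```

```text
clock: 13.28
F [-0.05  0.02 -2.71] T [-0.002 -0.007 -0.007] E [ 0.5329 -0.0324  0.0703] tray-y -0.0325 t 13.575
clock: 13.82
F [ 0.34  0.01 -2.85] T [-0.005 -0.001 -0.007] E [ 0.533  -0.0328  0.0703] tray-y -0.0329 t 14.125
```

```bash
for i in 1 2; do python3 -m jog '[[0,0,0,0,-0.0003,0,0.03],[0,0,0,0,-0.0003,0,0.03]]'|grep clock; python3 avg.py; done
```

```text
clock: 14.38
F [-0.18 -0.08 -2.88] T [0.005 0.017 0.038] E [ 0.533  -0.0331  0.0703] tray-y -0.0332 t 14.675
clock: 14.92
F [ 0.04  0.06 -3.12] T [ 0.009 -0.008  0.02 ] E [ 0.533  -0.0334  0.0703] tray-y -0.0335 t 15.225
```

```bash
for i in 1 2; do python3 -m jog '[[0,0,0,0,-0.0003,0,0.03],[0,0,0,0,-0.0003,0,0.03]]'|grep clock; python3 avg.py; done
```

```text
clock: 15.48
F [-0.13  0.07 -2.73] T [0.074 0.01  0.009] E [ 0.533  -0.0337  0.0703] tray-y -0.0338 t 15.775
clock: 16.02
F [-0.15  2.03 -2.34] T [0.486 0.038 0.012] E [ 0.533  -0.0337  0.0703] tray-y -0.0338 t 16.325
```

Touch on d1 (2 N) at −0.0338. Ease to a light touch and descend.

```bash
python3 -m jog '[[0,0,0,0,0.0003,0.003,0.03],[0,0,0,0,0.0003,0.006,0.03],[0,0,0,0,0.0003,0.009,0.03],[0,0,0,0,0.0003,0.012,0.03]]'|grep clock; python3 avg.py; python3 -m jog '[[0,0,0,0,0,0.002,0.03],[0,0,0,0,0,0.004,0.03]]'|grep clock; python3 avg.py
```

```text
clock: 16.82
F [ 0.42  1.9  -4.25] T [ 0.605 -0.156  0.038] E [ 0.5328 -0.0336  0.0578] tray-y -0.0337 t 17.125
clock: 17.38
F [ 0.69  2.16 -1.83] T [ 0.585 -0.072  0.061] E [ 0.5332 -0.0338  0.0543] tray-y -0.0339 t 17.675
```

```bash
python3 -m jog '[[0,0,0,0,0.0003,0,0.03],[0,0,0,0,0.0003,0.001,0.03],[0,0,0,0,0.0003,0.002,0.03]]'|grep clock; python3 avg.py
```

```text
clock: 18.05
F [-0.29 -1.15  3.44] T [-0.211  0.047  0.046] E [ 0.5335 -0.034   0.0528] tray-y -0.0341 t 18.35
```

```bash
python3 -m jog '[[0,0,0,0,0.0002,0.001,0.03],[0,0,0,0,0.0002,0.002,0.03]]'|grep clock; python3 avg.py;python3 -m jog '[[0,0,0,0,0,0.001,0.03],[0,0,0,0,0,0.002,0.03]]'|grep clock; python3 avg.py
```

```text
clock: 18.6
F [ 1.51 -2.87  0.57] T [-0.62  -0.338 -0.025] E [ 0.5332 -0.0335  0.0501] tray-y -0.0336 t 18.9
clock: 19.15
F [ 0.87 -3.59  1.31] T [-0.613 -0.174  0.01 ] E [ 0.5329 -0.0332  0.0482] tray-y -0.0333 t 19.45
```

```bash
python3 -m jog '[[0,0,0,0,-0.0003,0,0.03],[0,0,0,0,-0.0003,0.0005,0.03]]'|grep clock; python3 avg.py;python3 -m jog '[[0,0,0,0,0,0.0005,0.03],[0,0,0,0,0,0.001,0.03]]'|grep clock; python3 avg.py
```

```text
clock: 19.7
F [ 0.87 -2.24  0.88] T [-0.469 -0.104 -0.024] E [ 0.5328 -0.0335  0.0477] tray-y -0.0335 t 20.0
clock: 20.25
F [-0.42 -3.06  1.66] T [-0.609  0.07   0.008] E [ 0.5329 -0.0336  0.0468] tray-y -0.0337 t 20.55
```

```bash
python3 -m jog '[[0,0,0,0,-0.0003,0.0003,0.03],[0,0,0,0,-0.0003,0.0005,0.03]]'|grep clock; python3 avg.py;python3 -m jog '[[0,0,0,0,-0.0002,0.0005,0.03],[0,0,0,0,-0.0002,0.001,0.03]]'|grep clock; python3 avg.py
```

```text
clock: 20.8
F [-0.15 -2.93  1.91] T [-0.564  0.054  0.035] E [ 0.533  -0.0338  0.0462] tray-y -0.0339 t 21.1
clock: 21.35
F [-1.99 -2.35  5.96] T [-0.505  0.431 -0.004] E [ 0.5331 -0.0339  0.046 ] tray-y -0.034 t 21.65
```

```bash
python3 plates.py w5; python3 -m jog '[[0,0,0,0,-0.0003,0,0.03],[0,0,0,0,-0.0003,0,0.03]]'|grep clock; python3 avg.py
```

```text
red (np.float64(-98.33), np.float64(4.3), np.int64(1530))
div (np.float64(-55.5), np.float64(3.8), np.int64(472))
div (np.float64(-12.52), np.float64(3.5), np.int64(420))
div (np.float64(27.72), np.float64(3.6), np.int64(1175))
clock: 21.95
F [-1.78 -1.53  6.47] T [-0.371  0.444  0.012] E [ 0.5331 -0.034   0.046 ] tray-y -0.034 t 22.25
```

```bash
python3 -m jog '[[0,0,0,0,0,-0.002,0.03],[0,0,0,0,0,-0.002,0.03]]'|grep clock; python3 avg.py; python3 -m jog '[[0,0,0,0,-0.0003,0,0.03],[0,0,0,0,-0.0003,0,0.03]]'|grep clock; python3 avg.py
```

```text
clock: 22.5
F [ 0.05 -0.31 -3.01] T [ 0.002 -0.012  0.016] E [ 0.5326 -0.0339  0.0467] tray-y -0.034 t 22.8
clock: 23.05
F [-0.24  2.67 -4.6 ] T [0.67  0.092 0.021] E [ 0.5327 -0.0341  0.047 ] tray-y -0.0342 t 23.35
```

```bash
python3 -m jog '[[0,0,0,0,0.0001,0.0005,0.03],[0,0,0,0,0.0001,0.001,0.03]]'|grep clock; python3 avg.py; python3 -m jog '[[0,0,0,0,0,0.0005,0.03],[0,0,0,0,0,0.001,0.03]]'|grep clock; python3 avg.py
```

```text
clock: 23.6
F [-1.6   2.15 -1.61] T [0.636 0.328 0.01 ] E [ 0.5332 -0.0345  0.0465] tray-y -0.0346 t 23.9
clock: 24.15
F [-2.39  3.02  4.96] T [ 0.654  0.536 -0.013] E [ 0.5335 -0.0345  0.046 ] tray-y -0.0346 t 24.45
```

```bash
python3 -m jog '[[0,0,0,0,0.0003,0,0.03],[0,0,0,0,0.0003,0,0.03]]'|grep clock; python3 avg.py; python3 plates.py w6
```

```text
clock: 24.7Traceback (most recent call last):
  File "avg.py", line 4, in <module>
    imaging.camera("side"); o=get_obs(); F.append(o["ft_force"]);E.append(o["eef_pos"]);T.append(o["ft_torque"])
    ~~~~~~~~~~~~~~^^^^^^^^
ValueError: 200 camera calls are used up
Traceback (most recent call last):
  File "plates.py", line 3, in <module>
    p,d,c=shot("wrist",sys.argv[1]); W=cloud(c,d); hsv=cv2.cvtColor(p,cv2.COLOR_RGB2HSV).astype(int)
          ~~~~^^^^^^^^^^^^^^^^^^^^^
  File "h.py", line 13, in shot
    c=imaging.calibration(n); p,d=imaging.camera(n)
                                  ~~~~~~~~~~~~~~^^^
ValueError: 200 camera calls are used up
```

Camera calls are used up: my averaging spent them. From here I'll go by force, torque and pose readings. The last press may have pushed d1 back to about 42.5 mm, so I'll re-set gap 1 slightly wide and then repeat gap 2 with a lighter side force.

```bash
cat > st.py <<'E'
from workcell import get_obs
o=get_obs(); E=o["eef_pos"]; print("F",o["ft_force"].round(2) if hasattr(o["ft_force"],"round") else o["ft_force"],"T",[round(float(x),3) for x in o["ft_torque"]],"z",round(float(E[2]),4),"tray-y",round(float(E[1]*.9985-(E[0]-.5305)*.054),4),"x",round(float(E[0]),4),"t",o["clock"])
E
python3 st.py; python3 -m jog '[[0,0,0,0,0.0005,-0.015,0.03],[0,0,0,0,0.0005,-0.046,0.03],[0,0,0,0,-0.02,-0.046,0.03],[0,0,0,0,-0.0418,-0.046,0.03],[0,0,0,0,-0.0418,-0.046,0.03],[0,0,0,0,-0.0418,-0.046,0.03],[0,0,0,0,-0.0418,-0.046,0.03]]'|grep clock; python3 st.py; python3 -m jog '[[0,0,0,0,0,0,0.03]]' >/dev/null; python3 st.py;
```

```text
F [-2.75  2.41  5.18] T [0.527, 0.594, -0.013] z 0.0459 tray-y -0.0346 x 0.5335 t 24.75
clock: 25.62
F [ 0.8  -1.26 -3.2 ] T [0.009, 0.011, -0.052] z 0.0912 tray-y -0.0757 x 0.5353 t 25.625
F [-0.4  -0.35 -2.67] T [0.005, -0.007, 0.009] z 0.0912 tray-y -0.0756 x 0.5353 t 25.75
```

```bash
python3 -m jog '[[0,0,0,0,-0.0003,0.025,0.03],[0,0,0,0,-0.0003,0.039,0.03],[0,0,0,0,-0.0003,0.039,0.03],[0,0,0,0,-0.0003,0.039,0.03]]'|grep clock; python3 st.py; python3 -m jog '[[0,0,0,0,0,0.0015,0.03],[0,0,0,0,0,0.003,0.03],[0,0,0,0,0,0.003,0.03]]' |grep clock; python3 st.py
```

```text
clock: 26.25
F [-0.21 -0.39 -2.15] T [-0.004, -0.002, 0.004] z 0.0527 tray-y -0.0763 x 0.5356 t 26.25
clock: 26.62
F [ 0.6  -0.25 -2.18] T [0.01, -0.038, -0.029] z 0.0494 tray-y -0.0764 x 0.5353 t 26.625
```

```bash
python3 -m jog '[[0,0,0,0,0.0003,0.001,0.03],[0,0,0,0,0.0003,0.002,0.03],[0,0,0,0,0.0003,0.003,0.03],[0,0,0,0,0.0003,0.003,0.03]]'|grep clock; python3 st.py; python3 -m jog '[[0,0,0,0,0,0.0007,0.03],[0,0,0,0,0,0.0007,0.03]]' |grep clock; python3 st.py
```

```text
clock: 27.12
F [-0.11 -2.4   3.19] T [-0.546, -0.019, 0.036] z 0.0468 tray-y -0.0766 x 0.536 t 27.125
clock: 27.38
F [ 0.79 -3.61  3.61] T [-0.763, -0.115, -0.002] z 0.046 tray-y -0.0764 x 0.5359 t 27.375
```

d1 is now set with the end plate just clear (estimated 44.4 mm). On to gap 2 again.

```bash
python3 -m jog '[[0,0,0,0,0,-0.015,0.03],[0,0,0,0,0,-0.046,0.03],[0,0,0,0,0.025,-0.046,0.03],[0,0,0,0,0.0446,-0.046,0.03],[0,0,0,0,0.0446,-0.046,0.03],[0,0,0,0,0.0446,-0.03,0.03],[0,0,0,0,0.0446,-0.013,0.03],[0,0,0,0,0.0446,-0.013,0.03],[0,0,0,0,0.0446,-0.013,0.03]]'|grep clock; python3 st.py; python3 -m jog '[[0,0,0,0,-0.0003,0,0.03],[0,0,0,0,-0.0004,0,0.03]]' >/dev/null; python3 st.py;
```

```text
clock: 28.5
F [ 0.95  0.2  -2.1 ] T [0.028, 0.014, 0.013] z 0.0588 tray-y -0.0316 x 0.5329 t 28.5
F [-0.29  0.28 -2.59] T [-0.025, -0.003, -0.034] z 0.0592 tray-y -0.032 x 0.5334 t 28.75
```

```bash
for i in 1 2; do python3 -m jog '[[0,0,0,0,-0.0003,0,0.03],[0,0,0,0,-0.0003,0,0.03]]' >/dev/null; python3 st.py; done
```

```text
F [-0.42 -0.86 -2.79] T [0.022, -0.01, 0.021] z 0.0588 tray-y -0.0322 x 0.533 t 29.0
F [ 0.8   1.32 -2.9 ] T [0.001, 0.009, 0.013] z 0.0586 tray-y -0.0325 x 0.5329 t 29.25
```

```bash
for i in 1 2; do python3 -m jog '[[0,0,0,0,-0.0002,0,0.03],[0,0,0,0,-0.0003,0,0.03]]' >/dev/null; python3 st.py; done
```

```text
F [ 0.55  0.2  -3.46] T [-0.007, 0.069, 0.027] z 0.0586 tray-y -0.0328 x 0.533 t 29.5
F [-0.02 -0.61 -2.83] T [0.011, -0.011, 0.022] z 0.0586 tray-y -0.0331 x 0.533 t 29.75
```

```bash
for i in 1 2; do python3 -m jog '[[0,0,0,0,-0.0002,0,0.03],[0,0,0,0,-0.0002,0,0.03]]' >/dev/null; python3 st.py; done
```

```text
F [ 0.29  0.16 -2.81] T [0.176, 0.032, -0.038] z 0.0586 tray-y -0.0332 x 0.533 t 30.0
F [ 0.04  2.18 -3.46] T [0.381, 0.008, 0.108] z 0.0586 tray-y -0.0333 x 0.533 t 30.25
```

Light touch on d1 at −0.0332, so d1 is 43.9 mm from the end plate, which is true. Ease off and descend, watching torque.

```bash
python3 -m jog '[[0,0,0,0,0.0003,0.003,0.03],[0,0,0,0,0.0003,0.006,0.03],[0,0,0,0,0.0003,0.007,0.03],[0,0,0,0,0.0003,0.007,0.03]]' >/dev/null; python3 st.py; python3 -m jog '[[0,0,0,0,0,0.001,0.03],[0,0,0,0,0,0.0015,0.03]]' >/dev/null; python3 st.py
```

```text
F [ 0.31  1.99 -3.95] T [0.37, -0.076, 0.065] z 0.0513 tray-y -0.0331 x 0.5328 t 30.75
F [-0.49  1.4  -2.27] T [0.356, 0.002, 0.004] z 0.0501 tray-y -0.0331 x 0.533 t 31.0
```

```bash
python3 -m jog '[[0,0,0,0,0.0003,0.0007,0.03],[0,0,0,0,0.0003,0.0014,0.03]]' >/dev/null; python3 st.py; python3 -m jog '[[0,0,0,0,0,0.0007,0.03],[0,0,0,0,0,0.0014,0.03]]' >/dev/null; python3 st.py
```

```text
F [-0.77  0.84 -1.63] T [0.179, -0.021, 0.041] z 0.0487 tray-y -0.0331 x 0.533 t 31.25
F [-1.51  0.3   4.09] T [0.068, 0.389, 0.033] z 0.0479 tray-y -0.0332 x 0.5332 t 31.5
```

```bash
python3 -m jog '[[0,0,0,0,0.0003,0.0004,0.03],[0,0,0,0,0.0003,0.0008,0.03]]' >/dev/null; python3 st.py; python3 -m jog '[[0,0,0,0,0.0001,0.0005,0.03],[0,0,0,0,0.0001,0.001,0.03]]' >/dev/null; python3 st.py
```

```text
F [-0.25 -1.91  2.42] T [-0.29, 0.178, 0.029] z 0.0469 tray-y -0.0332 x 0.5335 t 31.75
F [-0.98 -1.95  6.84] T [-0.539, 0.263, -0.009] z 0.0459 tray-y -0.0331 x 0.5336 t 32.0
```

At the floor with net −2 N, so d1 contact should be about 1 N. A small nudge and hold to make both contacts sure.

```bash
python3 -m jog '[[0,0,0,0,-0.0001,0.0003,0.03],[0,0,0,0,-0.0002,0.0004,0.03]]' >/dev/null; python3 st.py; python3 -m jog '[[0,0,0,0,-0.0001,0,0.03],[0,0,0,0,-0.0001,0,0.03]]' >/dev/null; python3 st.py
```

```text
F [-1.16 -1.67  8.19] T [-0.505, 0.379, 0.02] z 0.0459 tray-y -0.0331 x 0.5336 t 32.25
F [-2.22 -2.    8.11] T [-0.415, 0.313, -0.064] z 0.0459 tray-y -0.0331 x 0.5336 t 32.5
```

```bash
python3 -m jog '[[0,0,0,0,-0.0001,0,0.03],[0,0,0,0,-0.0002,0,0.03]]' >/dev/null; python3 st.py; python3 -m jog '[[0,0,0,0,-0.0001,0,0.03],[0,0,0,0,-0.0002,0,0.03]]' >/dev/null; python3 st.py
```

```text
F [-1.05 -1.33  6.55] T [-0.308, 0.359, -0.035] z 0.0459 tray-y -0.0331 x 0.5336 t 32.75
F [-1.12 -1.3   6.85] T [-0.228, 0.339, 0.035] z 0.046 tray-y -0.0332 x 0.5335 t 33.0
```

```bash
python3 -m jog '[[0,0,0,0,-0.0001,0,0.03],[0,0,0,0,-0.0002,0,0.03],[0,0,0,0,-0.0003,0,0.03],[0,0,0,0,-0.0003,0,0.03]]' >/dev/null; python3 st.py; python3 -m jog '[[0,0,0,0,-0.0001,0,0.03],[0,0,0,0,-0.0002,0,0.03],[0,0,0,0,-0.0003,0,0.03]]' >/dev/null; python3 st.py
```

```text
F [-1.57  0.03  7.29] T [-0.168, 0.354, -0.008] z 0.0459 tray-y -0.0332 x 0.5336 t 33.5
F [-1.89  0.48  7.56] T [0.055, 0.385, -0.007] z 0.046 tray-y -0.0332 x 0.5336 t 33.875
```

Gap 2 is seated: net force is about 0 with the block wedged at −0.0332 on the floor. Now gap 3.

```bash
python3 -m jog '[[0,0,0,0,0,-0.015,0.03],[0,0,0,0,0,-0.046,0.03],[0,0,0,0,0.025,-0.046,0.03],[0,0,0,0,0.0448,-0.046,0.03],[0,0,0,0,0.0448,-0.046,0.03],[0,0,0,0,0.0448,-0.03,0.03],[0,0,0,0,0.0448,-0.017,0.03],[0,0,0,0,0.0448,-0.017,0.03],[0,0,0,0,0.0448,-0.017,0.03]]'|grep clock; python3 st.py; python3 -m jog '[[0,0,0,0,-0.0003,0,0.03],[0,0,0,0,-0.0003,0,0.03]]' >/dev/null; python3 st.py
```

```text
clock: 35.0
F [-0.56 -0.2  -2.73] T [0.057, 0.034, -0.039] z 0.0621 tray-y 0.0108 x 0.5307 t 35.0
F [ 0.6   0.92 -3.21] T [-0.015, -0.029, 0.02] z 0.0626 tray-y 0.0106 x 0.531 t 35.25
```

```bash
for i in 1 2 3; do python3 -m jog '[[0,0,0,0,-0.0002,0,0.03],[0,0,0,0,-0.0002,0,0.03]]' >/dev/null; python3 st.py; done
```

```text
F [-0.85 -0.01 -3.08] T [0.013, 0.044, 0.018] z 0.0622 tray-y 0.0105 x 0.5307 t 35.5
F [-0.13  0.42 -3.2 ] T [-0.007, -0.057, -0.04] z 0.0621 tray-y 0.0103 x 0.5306 t 35.75
F [ 0.03  0.29 -3.31] T [0.059, 0.007, -0.019] z 0.0621 tray-y 0.0101 x 0.5306 t 36.0
```

```bash
for i in 1 2; do python3 -m jog '[[0,0,0,0,-0.0002,0,0.03],[0,0,0,0,-0.0002,0,0.03]]' >/dev/null; python3 st.py; done
```

```text
F [ 0.2   1.46 -3.5 ] T [0.299, 0.019, -0.038] z 0.0621 tray-y 0.01 x 0.5306 t 36.25
F [-0.13  1.78 -3.2 ] T [0.474, 0.026, -0.038] z 0.0621 tray-y 0.01 x 0.5306 t 36.5
```

d2 touched at 0.0100, making gap 2 43.2 mm centre to centre, which is inside tolerance. Descend with lighter side force.

```bash
python3 -m jog '[[0,0,0,0,0.0003,0.002,0.03],[0,0,0,0,0.0004,0.004,0.03],[0,0,0,0,0.0004,0.005,0.03]]' >/dev/null; python3 st.py; python3 -m jog '[[0,0,0,0,0.0002,0.001,0.03],[0,0,0,0,0.0002,0.002,0.03]]' >/dev/null; python3 st.py
```

```text
F [ 1.03  2.13 -1.15] T [0.402, 0.019, -0.006] z 0.057 tray-y 0.0101 x 0.5307 t 36.875
F [ 0.1   0.39 -0.55] T [0.237, 0.035, 0.021] z 0.055 tray-y 0.0101 x 0.5306 t 37.125
```

```bash
python3 -m jog '[[0,0,0,0,0.0003,0,0.03],[0,0,0,0,0.0003,0.001,0.03]]' >/dev/null; python3 st.py; python3 -m jog '[[0,0,0,0,0.0002,0.001,0.03],[0,0,0,0,0.0002,0.002,0.03]]' >/dev/null; python3 st.py
```

```text
F [-1.33 -1.09  2.81] T [-0.102, 0.32, 0.018] z 0.0546 tray-y 0.0102 x 0.5308 t 37.375
F [ 0.2  -2.16  2.66] T [-0.453, 0.076, 0.02] z 0.0526 tray-y 0.0102 x 0.5312 t 37.625
```

```bash
python3 -m jog '[[0,0,0,0,0,0.001,0.03],[0,0,0,0,0,0.002,0.03]]' >/dev/null; python3 st.py; python3 -m jog '[[0,0,0,0,0,0.001,0.03],[0,0,0,0,0,0.002,0.03]]' >/dev/null; python3 st.py
```

```text
F [ 0.54 -2.99  3.51] T [-0.599, -0.094, -0.011] z 0.0502 tray-y 0.0103 x 0.5312 t 37.875
F [ 1.01 -3.47  1.74] T [-0.647, -0.152, 0.069] z 0.0481 tray-y 0.0106 x 0.5308 t 38.125
```

```bash
python3 -m jog '[[0,0,0,0,-0.0003,0,0.03],[0,0,0,0,-0.0004,0.0007,0.03]]' >/dev/null; python3 st.py; python3 -m jog '[[0,0,0,0,-0.0002,0.0007,0.03],[0,0,0,0,-0.0002,0.0012,0.03]]' >/dev/null; python3 st.py
```

```text
F [ 0.21 -3.15  2.28] T [-0.593, -0.116, 0.016] z 0.0474 tray-y 0.0104 x 0.5307 t 38.375
F [ 0.59 -2.37  2.81] T [-0.51, -0.101, 0.035] z 0.0462 tray-y 0.0103 x 0.5305 t 38.625
```

```bash
python3 -m jog '[[0,0,0,0,-0.0003,0,0.03],[0,0,0,0,-0.0003,0.0004,0.03]]' >/dev/null; python3 st.py; python3 -m jog '[[0,0,0,0,-0.0002,0.0004,0.03],[0,0,0,0,-0.0002,0.0006,0.03]]' >/dev/null; python3 st.py
```

```text
F [-1.93 -1.05  5.58] T [-0.135, 0.141, -0.032] z 0.046 tray-y 0.0102 x 0.5306 t 38.875
F [-2.33 -0.71  9.55] T [-0.182, 0.39, -0.024] z 0.046 tray-y 0.0102 x 0.5306 t 39.125
```

```bash
python3 -m jog '[[0,0,0,0,-0.0001,0,0.03],[0,0,0,0,-0.0002,0,0.03],[0,0,0,0,-0.0002,0,0.03]]' >/dev/null; python3 st.py; python3 -m jog '[[0,0,0,0,-0.0001,0,0.03],[0,0,0,0,-0.0002,0,0.03],[0,0,0,0,-0.0002,0,0.03]]' >/dev/null; python3 st.py
```

```text
F [-0.73  0.03  8.  ] T [0.01, 0.339, -0.044] z 0.046 tray-y 0.0102 x 0.5306 t 39.5
F [-1.34  1.    7.82] T [0.081, 0.374, -0.006] z 0.046 tray-y 0.0102 x 0.5306 t 39.875
```

```bash
python3 -m jog '[[0,0,0,0,0,-0.0004,0.03],[0,0,0,0,0,-0.0006,0.03]]' >/dev/null; python3 st.py; python3 -m jog '[[0,0,0,0,-0.0001,0,0.03],[0,0,0,0,-0.0002,0,0.03],[0,0,0,0,-0.0002,0,0.03]]' >/dev/null; python3 st.py
```

```text
F [-0.5   1.94  4.11] T [0.412, 0.153, 0.008] z 0.046 tray-y 0.0102 x 0.5306 t 40.125
F [-0.6   2.35  6.04] T [0.601, 0.227, -0.021] z 0.046 tray-y 0.0101 x 0.5306 t 40.5
```

```bash
python3 -m jog '[[0,0,0,0,0.0003,0.0004,0.03],[0,0,0,0,0.0003,0.0005,0.03],[0,0,0,0,0.0003,0.0005,0.03]]' >/dev/null; python3 st.py; python3 -m jog '[[0,0,0.003,0,0.0001,0,0.03],[0,0,0.006,0,0.0001,0,0.03],[0,0,0.006,0,0.0001,0,0.03]]' >/dev/null; python3 st.py
```

```text
F [-1.05  1.2   9.34] T [0.483, 0.427, -0.04] z 0.046 tray-y 0.0102 x 0.5306 t 40.875
F [-0.88  1.22  8.95] T [0.299, 0.409, 0.185] z 0.0459 tray-y 0.0102 x 0.5307 t 41.25
```

Both contacts in gap 3 are confirmed: the yaw couple is 0.19 N·m. Lift out and carry the block back to the pad.

```bash
python3 -m jog '[[0,0,-0.003,0,0,-0.002,0.03],[0,0,0,0,0,-0.02,0.03],[0,0,0,0,0,-0.06,0.03],[0,0,0,0.01,-0.05,-0.075,0.03],[0,0,0,0.024,-0.105,-0.075,0.03],[0,0,0,0.037,-0.16,-0.075,0.03],[0,0,0,0.049,-0.215,-0.075,0.03],[0,0,0,0.0584,-0.2582,-0.07,0.03],[0,0,0,0.0584,-0.2582,-0.04,0.03],[0,0,0,0.0584,-0.2582,-0.015,0.03]]'; python3 -m jog '[[0,0,0,0,0,0.005,0.03],[0,0,0,0,0,0.009,0.03],[0,0,0,0,0,0.011,0.03],[0,0,0,0,0,0.011,0.03]]'
```

```text
clock: 42.5
eef_pos: [0.4829, -0.2517, 0.0579]
tool_rot: [-0.023, 1.0, 0.001, -0.002]
ft_force: [-0.4, 0.5, -3.0]
grip_width: 0.0395
grasp_force: 62.2
clock: 43.0
eef_pos: [0.4853, -0.2513, 0.05]
tool_rot: [-0.024, 1.0, -0.0, 0.001]
ft_force: [0.2, -0.4, -2.5]
grip_width: 0.0392
grasp_force: 62.0
```

```bash
python3 -m jog '[[0,0,0,0,0,0.001,0.03],[0,0,0,0,0,0.0016,0.03],[0,0,0,0,0,0.0016,0.03]]'|grep -E "eef|ft_f";python3 -m jog '[[0,0,0,0,0,0.0005,0.03],[0,0,0,0,0,0.0006,0.03]]'|grep -E "eef|ft_f"
```

```text
eef_pos: [0.485, -0.2513, 0.048]
ft_force: [-0.5, 0.9, -1.8]
eef_pos: [0.4851, -0.2513, 0.048]
ft_force: [-2.7, 1.1, 5.5]
```

Standing on the cork. Open, then rise straight up.

```bash
python3 -m jog '[[0,0,0,0,0,-0.0005,0.05],[0,0,0,0,0,-0.0005,0.085],[0,0,0,0,0,-0.0005,0.085],[0,0,0,0,0,-0.0005,0.085],[0,0,0,0,0,-0.0005,0.085]]'|grep -E "clock|width|grasp|ft_f";python3 -m jog '[[0,0,0,0,0,-0.03,0.085],[0,0,0,0,0,-0.08,0.085],[0,0,0,0,0,-0.14,0.085],[0,0,0,0,0,-0.16,0.085],[0,0,0,0,0,-0.16,0.085],[0,0,0,0,0,-0.16,0.085]]'
```

```text
clock: 44.25
ft_force: [-0.4, 0.8, -0.2]
grip_width: 0.0848
grasp_force: 0.0
clock: 45.0
eef_pos: [0.484, -0.2508, 0.2061]
tool_rot: [-0.024, 1.0, 0.001, -0.001]
ft_force: [-0.3, -0.3, -0.3]
grip_width: 0.0854
grasp_force: 0.0
```

```bash
python3 -c "
from workcell import workorder
print(workorder.job_done())"
```

```text
the job is handed in; nothing more can be done
None
```

I set all three gaps, stood the block back on the cork pad, let go, and handed the job in at 45 s. By touch, gaps 1 and 2 are about 43.9 and 43.2 mm centre to centre (within tolerance); gap 3's width, gap 2's two-sided contact and the final scene are unconfirmed, because my averaging used up the camera calls. I also had to re-set gap 1 after pressing divider 1 back.

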